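# Put the bench modules into their matching nests

## Robot

A 7-joint arm with a two-finger parallel gripper is mounted at the origin on the work surface. World frame = base frame: x ahead of the robot, y to its left, z up, the work surface at z = 0. Lengths are in m, angles in rad, forces in N, time in s.
With the tool pointing down it reaches from about 0.4 to 0.9 m from the base axis. Payload 5.6 kg.
Tool frame: the origin (TCP) lies midway between the tips of the shut fingers; the grasp point (between the pads) lies 19 mm behind it (bot.tcp_to_grasp is the distance from the TCP to the grasp point, in m); z points along the fingers, y is the direction in which the jaws open and shut (so a half turn about z gives the same grasp; the last joint's range is limited). The gripper opens to 92 mm and grips with 3 to 60 N. Pads are 20 mm wide; open, the fingers measure 128 mm over their backs; the gripper's body (75 mm by 189 mm) begins 69 mm behind the grasp point.
Start: joints at [-1.237, 0.468, -0.012, 1.603, 0.006, 1.071, -0.056], TCP at [0.239, 0.604, 0.192] pointing down, gripper open.
Joint ranges: [-2.53, 2.53], [-0.31, 2.02], [-1.57, 1.55], [0.28, 2.44], [-1.29, 4.43], [0.15, 1.84], [-2.92, 2.92]. Speed limits (rad/s): [2.57, 2.57, 3.14, 3.14, 3.14, 3.14, 3.14].

## Interface

Orientations are given as a rotation vector (axis times angle).
In Python, from plant import bot gives the robot as it stands. The module is installed in compiled form; this text tells all that it offers.
- The arm moves only by the tool arm_command, never from a script. Its argument "increments" is a list of rows, each an object with "linear": the shift along the tool's x, y, z in mm, a list of three; "twist": the turn, a rotation vector about the tool's x, y, z in degrees, a list of three; "hand": the finger opening in mm, from 0 to 91.9. A call has 1 to 10 rows; each row is the pose to reach, as a shift and turn from the pose commanded when the call began, along the tool's axes at that moment; what a row does not reach only later rows make up. A row lasts 1/8 s, in which the tool goes at most 62.5 mm and 10.7 degrees, less where a joint would pass 70% of its speed; a pose out of reach is approached as far as the arm can. A call with a gripper value outside its range is refused whole. The fingers move at their own pace and stop on an object; the grip force is fixed at half the most. Time passes only in rows, so rows that repeat a pose let the fingers close. It gives the time, the measured TCP pose, the force and the opening at its end, in the units of the state.
- bot.get_obs(): the state, without advancing time (a new reading comes with each control period).
- bot.read_camera(name): name is "side" or "top"; returns (picture, depth): 400x640x3 uint8, red, green, blue; 400x640 float32, m along the optical axis (not along the pixel's ray), 0 where there is no reading.
- bot.camera_info(name): a dict with "fov_y" (degrees; the focal length in pixels is half the picture's height over the tangent of half this angle, whatever the lens; pixels are square), "cx", "cy" (the principal point, pixels), "dist_coeffs" ([k1, k2, p1, p2, k3] as OpenCV has them; the pictures are not rectified), "pose" (4x4, takes a point from camera to world coordinates). Camera axes: x right, y up, looking along -z (the intrinsics and any distortion apply to the point x, -y, -z); pixel columns grow to the right and rows downward; lengths in m; the calibration is good to about 2 mm. A picture is of the moment at which its call begins. camera_info takes no time and is no camera call.
- bot.sign_off(): hands the job in, once; it reports no verdict.
Trained networks look in the newest picture that a camera, given by its name, has taken for a name from the list of things; names that differ only in an ending like _2 or _b are one class to them, and where a whole thing is asked for, a point or a joint stands for the part that bears it (a point fixed in the world has none). Each returns a list of dicts, best first, with "confidence" (0 to 1); they miss things now and then, are a little off and sometimes report something else, mostly with a low value. They report only what shows in the picture. A call takes as long as a camera call.
- bot.spot_in(query, camera): "box" ([centre column, centre row, width, height] in pixels, round what is visible of it).
The state is a dict: "t": time; "qpos": joint angles; "joint_velocities": joint speeds; "tau": joint torques, N m; "position": TCP position; "tool_rot": TCP orientation; "ft_force": force on the tool from outside, world axes, zero at the start; "moment": the same for the moment, N m; "width": finger opening in m.
Only numpy, scipy, OpenCV 4.12 (cv2) and the standard library are available. Lean on these libraries where they do the work, as an engineer would, in place of code of your own. Each camera call takes 0.05 s, during which the arm holds its last target. There are 200 camera calls.

## Task

Put each of the four bench modules into the nest that matches it: the aluminium block in the square aluminium nest, the round lens barrel in the round blue nest, the white and yellow amplifier in the wide yellow nest and the red attenuator in the slim red nest. Each must stand upright, flat on the nest's floor, centred and squared up within the rim, and be set down gently, not dropped. Leave the screwdriver and the multimeter where they are.

Things in the scene. Friction and masses are not known exactly. Their poses are not given: they have to be found in the camera images.
- vblock: Bare aluminium groove block, loose, upright on the bench at the start: 50 x 50 mm square, 60 mm tall, with a 22 mm wide, 16 mm deep open groove across the top along its y axis; the outer side faces are flat over the full height. 0.28 to 0.52 kg. It belongs in nest_square, in any of the four square-on turns. Origin: centre of the underside; z up.
- lens: Round black lens barrel with a blue band and a blue ring around the glass on top, loose, standing upright: diameter 46 mm, 63 mm tall. 0.12 to 0.22 kg. It belongs in nest_round, turned any way. Origin: centre of the underside; z up.
- amp: White amplifier box with a yellow band round its middle and two small brass connectors on top, loose, upright: 36 mm (its x) by 80 mm (its y), 56 mm tall, connectors to 62 mm (each 26 mm from the middle along y). 0.13 to 0.25 kg. It belongs in nest_wide, either way round lengthwise. Origin: centre of the underside; z up.
- att: Slim red attenuator with cooling fins on top that run lengthwise, loose, upright: 28 mm (its x) by 84 mm (its y), 54 mm tall, rigid sides. 0.18 to 0.33 kg. It belongs in nest_slim, either way round lengthwise. Origin: centre of the underside; z up.
- nest_square: Square nest with a bare aluminium rim: inside 66 x 66 mm, outside 76 x 76 mm, sides along its x and y. Fixed to the bench. Black floor 4 mm above the bench, rim 5 mm thick, its top 10 mm above the bench (6 mm above the floor). Origin: centre of its underside, on the bench; z up.
- nest_round: Round nest with a blue rim: inside diameter 62 mm, outside 72 mm. Fixed to the bench. Black floor 4 mm above the bench, rim 5 mm thick, its top 10 mm above the bench (6 mm above the floor). Origin: centre of its underside, on the bench; z up.
- nest_wide: Oblong nest with a yellow rim: inside 52 mm (its x) by 96 mm (its y), outside 62 x 106 mm. Fixed to the bench. Black floor 4 mm above the bench, rim 5 mm thick, its top 10 mm above the bench (6 mm above the floor). Origin: centre of its underside, on the bench; z up.
- nest_slim: Slim oblong nest with a red rim: inside 44 mm (its x) by 100 mm (its y), outside 54 x 110 mm. Fixed to the bench. Black floor 4 mm above the bench, rim 5 mm thick, its top 10 mm above the bench (6 mm above the floor). Origin: centre of its underside, on the bench; z up.
- screwdriver: Yellow-handled screwdriver, 190 mm long, loose, lying on the bench beyond the modules and nests, roughly crosswise (along y); a bystander, to be left alone. 26 mm thick. Origin: on the bench under the middle of its length; its x axis runs along it, tip to +x.
- meter: Orange hand multimeter with a green display, 78 mm (its x) by 150 mm (its y), 40 mm tall, loose, lying on the bench beyond the modules and nests; a bystander, to be left alone. Origin: centre of the underside.

How it is judged:
At the end, for the whole second after the job is handed in: Each module is in its own nest, released and at rest: centres within 12 mm, underside 1 to 6.5 mm above the bench, tilt under 0.08 rad, sides within 0.25 rad of the nest's sides (block: any square-on turn; amplifier, attenuator: either way round; lens: any turn) (horizontal distance between vblock and nest_square below 0.012 m and z of vblock in the frame of nest_square between 0.001 and 0.0065 m and angle between each of vblock, lens, amp, att's own z axis and vertical below 0.08 rad and (angle between the y axis of vblock and the x axis of nest_square, either way round below 0.25 rad or angle between the y axis of vblock and the y axis of nest_square, either way round below 0.25 rad) and linear speed of each of vblock, lens, amp, att below 0.02 m/s and angular speed of each of vblock, lens, amp, att below 0.2 rad/s and contact force between the fingers and vblock below 0.1 N and horizontal distance between lens and nest_round below 0.012 m and z of lens in the frame of nest_round between 0.001 and 0.0065 m and contact force between the fingers and lens below 0.1 N and horizontal distance between amp and nest_wide below 0.012 m and z of amp in the frame of nest_wide between 0.001 and 0.0065 m and angle between the y axis of amp and the y axis of nest_wide, either way round below 0.25 rad and contact force between the fingers and amp below 0.1 N and horizontal distance between att and nest_slim below 0.012 m and z of att in the frame of nest_slim between 0.001 and 0.0065 m and angle between the y axis of att and the y axis of nest_slim, either way round below 0.25 rad and contact force between the fingers and att below 0.1 N); the robot touches nothing.
It fails at once if a module is dropped or thrown (it moves faster than 0.6 m/s with no finger on it, as after a fall of about 20 mm) ((linear speed of vblock above 0.6 m/s and contact force between the fingers and vblock below 0.05 N) or (linear speed of lens above 0.6 m/s and contact force between the fingers and lens below 0.05 N) or (linear speed of amp above 0.6 m/s and contact force between the fingers and amp below 0.05 N) or (linear speed of att above 0.6 m/s and contact force between the fingers and att below 0.05 N)).
It fails at once if the screwdriver is pushed more than 20 mm from its place (distance of screwdriver from where it was at the start of the episode above 0.02 m).
It fails at once if the multimeter is pushed more than 20 mm from its place (distance of meter from where it was at the start of the episode above 0.02 m).
It also fails if it takes over 109 s, if anything falls off the work surface, if the arm or the gripper's body presses on something with over 40 N, if the wrist force passes 120 N, or if a joint passes its speed limit or range.

## Working session

There is one attempt and no reset: what is moved stays moved. The work goes in short steps, Python scripts to look and compute and a tool call to move; the robot and the scene stay as the last step left them, time stands still between calls to the robot, and variables do not carry over. Pictures are saved under pics/ and viewed, about 12 in all and at most 16, crops included, and the job is handed in when it is done.

Besides the shell and the picture viewer there is one more tool, called after "Emit:" in YAML: its name, and indented under it one key for each argument. arm_command: Moves the arm, as the interface text tells. Its arguments: {"type":"object","properties":{"increments":{"type":"array"}},"required":["increments"]}

```bash
mkdir -p pics; cat > h.py <<'E'
import numpy as np,cv2
from plant import bot
from scipy.spatial.transform import Rotation as R
NAMES=["vblock","lens","amp","att","nest_square","nest_round","nest_wide","nest_slim","screwdriver","meter"]
def cam(n):
    i=bot.camera_info(n);f=200/np.tan(np.radians(i["fov_y"])/2)
    return np.array([[f,0,i["cx"]],[0,f,i["cy"]],[0,0,1.]]),np.array(i["dist_coeffs"],float),np.array(i["pose"])
def ray(n,uv):
    K,D,P=cam(n);u=cv2.undistortPoints(np.float32(uv).reshape(-1,1,2),K,D).reshape(-1,2)
    return np.c_[u[:,0],-u[:,1],-np.ones(len(u))],P
def at_z(n,uv,z):
    d,P=ray(n,uv);d=d@P[:3,:3].T;o=P[:3,3]
    return o+d*((z-o[2])/d[:,2])[:,None]
def cloud(n,depth):
    v,u=np.mgrid[:400,:640];d,P=ray(n,np.stack([u,v],-1).reshape(-1,2))
    return ((d*depth.reshape(-1,1))@P[:3,:3].T+P[:3,3]).reshape(400,640,3)
def save(im,f): cv2.imwrite("pics/"+f,im[...,::-1])
E
python3 - <<'E'
from h import *
for n in("top","side"):
    im,d=bot.read_camera(n);save(im,n+"0.png");np.savez(n+"0.npz",im=im,d=d)
    c=cloud(n,d);print(n,cam(n)[0][0,0],cam(n)[1],cam(n)[2].round(3).tolist())
    for k in NAMES:
        for r in bot.spot_in(k,n)[:2]:
            b=np.array(r["box"]);print(k,round(r["confidence"],2),b.round(0),c[int(b[1]),int(b[0])].round(3))
print(bot.get_obs())
E
```

```text
top 463.9332245360578 [-0.05072926  0.          0.          0.          0.        ] [[0.013, 0.993, -0.115, 0.418], [-1.0, 0.013, -0.001, -0.002], [0.001, 0.115, 0.993, 1.177], [0.0, 0.0, 0.0, 1.0]]
vblock 0.62 [280. 248.  21.  22.] [0.433 0.104 0.045]
vblock 0.44 [368. 246.  34.  33.] [ 0.441 -0.111  0.006]
lens 0.7 [374. 178.  18.  23.] [ 0.605 -0.122  0.063]
lens 0.2 [369. 245.  34.  33.] [ 0.441 -0.114  0.004]
amp 0.97 [425. 281.  40.  20.] [ 0.359 -0.245  0.058]
att 0.97 [210. 269.  43.  18.] [0.38  0.274 0.051]
nest_square 0.6 [370. 245.  33.  32.] [ 0.444 -0.116  0.002]
nest_round 0.9 [180. 222.  29.  26.] [0.493 0.366 0.006]
nest_wide 0.66 [280. 174.  45.  40.] [0.622 0.115 0.005]
nest_slim 0.67 [467. 225.  50.  35.] [ 0.495 -0.367  0.001]
nest_slim 0.5 [427. 280.  40.  18.] [ 0.361 -0.248  0.058]
screwdriver 0.75 [271. 123.  71.  19.] [0.751 0.139 0.023]
meter 0.71 [360. 117.  61.  35.] [ 0.764 -0.089  0.044]
meter 0.7 [209. 269.  41.  18.] [0.377 0.279 0.031]
side 471.10414071194793 [-0.02270044  0.          0.          0.          0.        ] [[0.941, 0.264, -0.21, 0.355],
[... 881 characters left out ...]
006]
{'t': 1.1, 'qpos': array([-1.23699445,  0.46752253, -0.01159495,  1.6026921 ,  0.00597674,
        1.0713825 , -0.05627161]), 'joint_velocities': array([-7.63154386e-04,  6.96505024e-04,  4.63513017e-04, -2.57385280e-03,
        6.55690497e-06, -2.65176123e-04, -7.91213840e-04]), 'tau': array([ 1.15528710e-03, -5.20429552e+01, -1.22839559e-02, -2.44054878e+01,
       -5.67450200e-02,  1.14635387e-02,  4.36699679e-05]), 'position': array([0.2392094 , 0.60439968, 0.192081  ]), 'tool_rot': array([5.88469557e-01, 3.08596015e+00, 4.23090828e-05]), 'ft_force': array([ 0.41521202,  0.85427371, -0.46159205]), 'moment': array([ 0.00918648, -0.00177093,  0.01312313]), 'width': 0.0920911236096991}
```

```bash
python3 - <<'E'
from h import *
a=np.load("top0.npz")["im"][90:315,150:510];b=np.load("side0.npz")["im"]
save(cv2.resize(a,(792,495),interpolation=cv2.INTER_CUBIC),"topc.png");save(b,"sidec.png")
for n in("top","side"):
    z=np.load(n+"0.npz");c=cloud(n,z["d"])
    # height map lists
    m=(c[...,2]>.03)&(c[...,2]<.075)&(c[...,0]<.7)&(c[...,0]>.3)&(np.abs(c[...,1])<.45)&(z["d"]>0)
    k,l,s,_=cv2.connectedComponentsWithStats(m.astype(np.uint8))
    for i in range(1,k):
        if s[i,4]<80: continue
        p=c[l==i];zt=np.percentile(p[:,2],90);q=p[p[:,2]>zt-.012]
        r=cv2.minAreaRect((q[:,:2]*1000).astype(np.float32));print(n,s[i],zt.round(3),q[:,:2].mean(0).round(3),np.round(r[0]+r[1]+(r[2],),1))
E
```

```text
top [364 167  20  21 311] 0.066 [ 0.607 -0.121] [ 607.7 -121.3   45.7   44.7   15.3]
top [266 234  27  28 453] 0.063 [0.432 0.105] [431.8 105.2  49.8  50.2  24.1]
top [188 259  39  18 372] 0.057 [0.38 0.28] [380.2 281.   28.1  85.7  11. ]
top [408 269  37  20 542] 0.06 [ 0.361 -0.25 ] [ 361.3 -250.3   81.5   36.4   83. ]
side [192 119  25  30 381] 0.056 [0.381 0.279] [380.7 281.6  28.9  89.7  10.8]
side [225 159  31  32 590] 0.062 [0.432 0.104] [431.7 108.2  52.9  56.2  22.9]
side [338 213  23  27 512] 0.065 [ 0.607 -0.123] [ 608.1 -120.3   45.5   45.3   67.7]
side [237 295  27  50 981] 0.059 [ 0.362 -0.254] [ 362.7 -250.9   80.9   36.3   83.1]
```

View pics/topc.png

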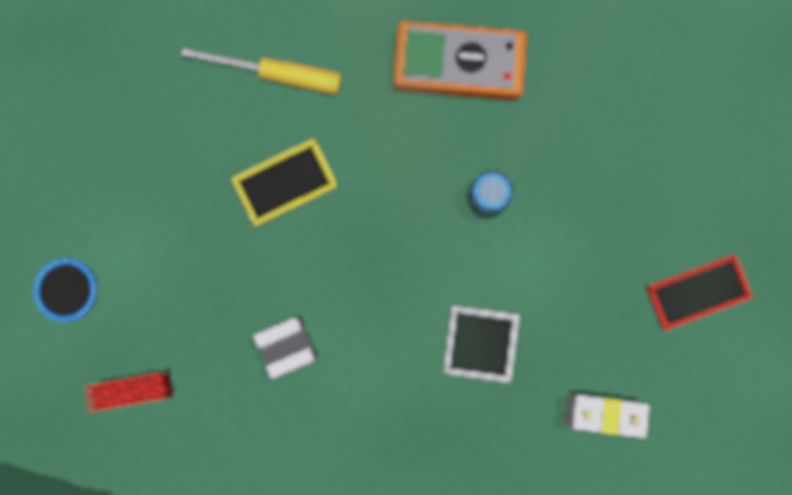

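View pics/sidec.png

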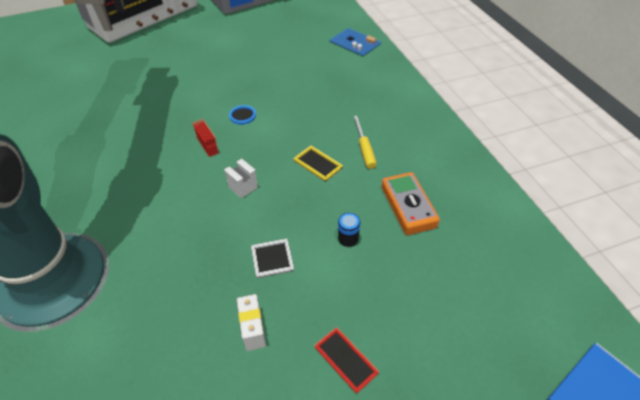

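The top picture shows all four modules and four nests, plus the screwdriver and meter beyond them, and agrees with the detector boxes. In full-frame pixels the nests are square (369,246), round (180,222), wide (280,173) and slim (468,223). The side picture agrees too. Next I measure the nests.

```bash
python3 - <<'E'
from h import *
B={"top":dict(square=(369,246),round=(180,222),wide=(280,173),slim=(468,223)),"side":dict(square=(272,258),round=(242,115),wide=(318,162),slim=(346,360))}
for n in B:
    z=np.load(n+"0.npz");im=z["im"].astype(int);c=cloud(n,z["d"]);
    r,g,b=im[...,0],im[...,1],im[...,2]
    green=(g>r+18)&(g>b+8)
    dark=im.max(-1)<62
    for k,(u,v) in B[n].items():
        for nm,m,zz in(("outer",~green,.010),("floor",dark,.004)):
            m=m.astype(np.uint8)
            _,l,s,_=cv2.connectedComponentsWithStats(m,connectivity=4)
            i=l[v,u]
            if i==0: print(k,nm,"miss",im[v,u]);continue
            cn,_=cv2.findContours((l==i).astype(np.uint8),0,cv2.CHAIN_APPROX_NONE)
            p=at_z(n,max(cn,key=len).reshape(-1,2),zz)[:,:2]*1000
            q=cv2.minAreaRect(p.astype(np.float32));print(n,k,nm,s[i,4],np.round(q[0]+q[1]+(q[2],),1))
E
```

```text
top square outer 982 [ 439.1 -114.2   78.8   78.5   82.7]
square floor miss [53 64 56]
top round outer 737 [494.1 364.9  73.5  77.    0.9]
top round floor 329 [494.4 366.7  48.4  51.5   0.9]
top wide outer 1106 [623.1 115.   66.2 109.5  27.6]
top wide floor 545 [623.3 115.8  42.   86.   27.7]
top slim outer 1058 [ 501.2 -366.2   59.   116.2   20.7]
top slim floor 482 [ 501.4 -368.3   35.6   90.3   20.5]
side square outer 1236 [ 440.2 -113.9   81.8   77.7   82.9]
side square floor 595 [ 440.8 -109.2   53.4   57.9   82.8]
side round outer 474 [494.3 365.3  86.   77.6  69. ]
side round floor 121 [494.3 372.4  34.6  46.5  68.9]
side wide outer 936 [623.1 115.1  70.6 114.7  27.3]
side wide floor 347 [625.9 121.6  37.1  81.2  26.6]
side slim outer 2098 [ 502.9 -365.    58.7  114.5   21. ]
side slim floor 1039 [ 504.1 -363.1   36.4   92.9   20.8]
```

```bash
cat > plan.py <<'E'
import sys
from h import *
# usage: plan.py x y z jaw(deg) [x y z jaw ...]  each from the pose before, mm
o=bot.get_obs();p=np.array(o["position"])*1e3;Rm=R.from_rotvec(o["tool_rot"])
y=Rm.as_matrix()[:,1];j=np.degrees(np.arctan2(y[1],y[0]))
print("t",round(o["t"],2),"pos",p.round(1),"jaw",round(j,1),"w",round(o["width"]*1e3,1),"F",np.round(o["ft_force"],1),"q7",round(o["qpos"][6],2))
a=list(map(float,sys.argv[1:]))
for i in range(0,len(a),4):
    t=np.array(a[i:i+3]);az=np.degrees(np.arctan2(t[1],t[0]))
    jt=az+(a[i+3]-az+90)%180-90
    f=np.radians(jt);yy=np.array([np.cos(f),np.sin(f),0]);zz=np.array([0,0,-1.])
    Rt=R.from_matrix(np.c_[np.cross(yy,zz),yy,zz])
    print(a[i:i+4],"jaw",round(jt,1),"lin",Rm.inv().apply(t-p).round(1),"tw",np.degrees((Rm.inv()*Rt).as_rotvec()).round(1))
    p,Rm=t,Rt
E
python3 plan.py 380.4 281.2 120 11 380.4 281.2 15 11
```

```text
t 1.1 pos [239.2 604.4 192.1] jaw 68.4 w 92.1 F [ 0.4  0.9 -0.5] q7 -0.06
[380.4, 281.2, 120.0, 11.0] jaw 11.0 lin [-250.2 -248.6   72.1] tw [ 0.   0.  57.4]
[380.4, 281.2, 15.0, 11.0] jaw 11.0 lin [  0.   0. 105.] tw [0. 0. 0.]
```

Emit:
arm_command:
  increments:
    - {"linear": [-50, -50, 14], "twist": [0, 0, 10], "hand": 91}
    - {"linear": [-90, -90, 28], "twist": [0, 0, 20], "hand": 80}
    - {"linear": [-130, -130, 40], "twist": [0, 0, 30], "hand": 60}
    - {"linear": [-170, -170, 52], "twist": [0, 0, 40], "hand": 60}
    - {"linear": [-210, -210, 62], "twist": [0, 0, 50], "hand": 60}
    - {"linear": [-250, -248.6, 72], "twist": [0, 0, 57.4], "hand": 60}
    - {"linear": [-250, -248.6, 72], "twist": [0, 0, 57.4], "hand": 60}
    - {"linear": [-250.2, -248.6, 72], "twist": [0, 0, 57.4], "hand": 60}
    - {"linear": [-250.2, -248.6, 72], "twist": [0, 0, 57.4], "hand": 60}

```text
t: 2.22
position: [0.3799, 0.2827, 0.1203]
tool_rot: [-1.994, -2.427, -0.001]
ft_force: [-0.6, 0.7, 0.8]
width: 0.0602
```

```bash
python3 plan.py 380.4 281.2 70 11 380.4 281.2 15 11; python3 - <<'E'
from h import *
im,d=bot.read_camera("side");save(cv2.resize(im[60:260,100:340],(720,600)),"s1.png")
im,d=bot.read_camera("top");save(cv2.resize(im[200:320,140:300],(800,600)),"t1.png")
E
```

```text
t 2.23 pos [379.9 282.7 120.3] jaw 11.2 w 60.2 F [-0.6  0.7  0.8] q7 -0.41
[380.4, 281.2, 70.0, 11.0] jaw 11.0 lin [-1.6  0.1 50.3] tw [ 0.  -0.   0.2]
[380.4, 281.2, 15.0, 11.0] jaw 11.0 lin [ 0.  0. 55.] tw [0. 0. 0.]
```

View pics/s1.png

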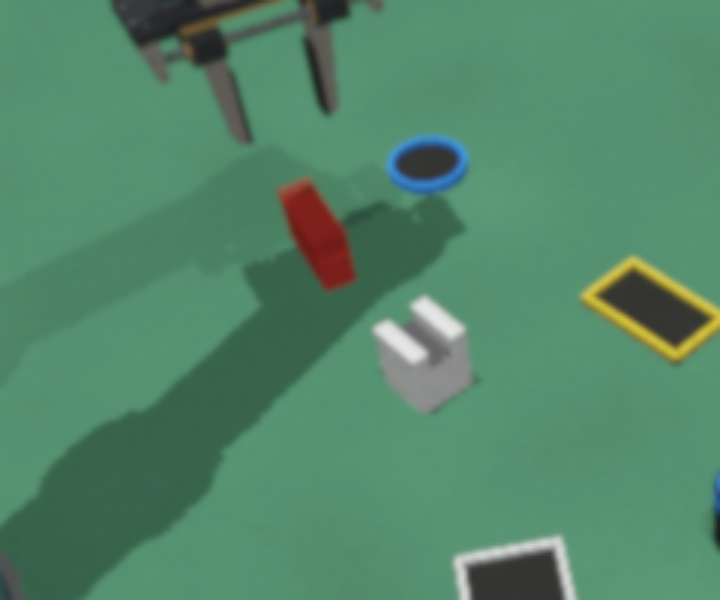

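The crop shows the open fingers (about 230,130 and 330,110) above the att (320,240), with the jaws across its short side. I descend and grip.

Emit:
arm_command:
  increments:
    - {"linear": [-1.5, 0, 40], "twist": [0, 0, 0], "hand": 60}
    - {"linear": [-1.5, 0, 75], "twist": [0, 0, 0], "hand": 60}
    - {"linear": [-1.5, 0, 98], "twist": [0, 0, 0], "hand": 60}
    - {"linear": [-1.5, 0, 105], "twist": [0, 0, 0], "hand": 60}
    - {"linear": [-1.5, 0, 105], "twist": [0, 0, 0], "hand": 60}
    - {"linear": [-1.5, 0, 105], "twist": [0, 0, 0], "hand": 20}
    - {"linear": [-1.5, 0, 105], "twist": [0, 0, 0], "hand": 20}
    - {"linear": [-1.5, 0, 105], "twist": [0, 0, 0], "hand": 20}
    - {"linear": [-1.5, 0, 105], "twist": [0, 0, 0], "hand": 20}
    - {"linear": [-1.5, 0, 105], "twist": [0, 0, 0], "hand": 20}

```text
t: 3.58
position: [0.3812, 0.28, 0.0155]
tool_rot: [1.998, 2.424, 0.002]
ft_force: [-0.4, -0.8, 3.7]
width: 0.0277
```

```bash
python3 plan.py 380.4 281.2 120 11  501.5 -366 120 20.8 501.5 -366 21 20.8
```

```text
t 3.58 pos [381.2 280.   15.5] jaw 11.0 w 27.7 F [-0.4 -0.8  3.7] q7 -0.33
[380.4, 281.2, 120.0, 11.0] jaw 11.0 lin [   1.4   -0.4 -104.5] tw [ 0.1 -0.  -0. ]
[501.5, -366.0, 120.0, 20.8] jaw 20.8 lin [-658.4   -4.6    0. ] tw [ 0.   0.  -9.8]
[501.5, -366.0, 21.0, 20.8] jaw 20.8 lin [ 0.  0. 99.] tw [0. 0. 0.]
```

Emit:
arm_command:
  increments:
    - {"linear": [0, 0, -20], "twist": [0, 0, 0], "hand": 20}
    - {"linear": [0, 0, -60], "twist": [0, 0, 0], "hand": 20}
    - {"linear": [-10, 0, -95], "twist": [0, 0, 0], "hand": 20}
    - {"linear": [-35, 0, -105], "twist": [0, 0, 0], "hand": 20}
    - {"linear": [-75, 0, -105], "twist": [0, 0, -1], "hand": 20}
    - {"linear": [-120, -1, -105], "twist": [0, 0, -2], "hand": 20}
    - {"linear": [-165, -1, -105], "twist": [0, 0, -3], "hand": 20}
    - {"linear": [-210, -1, -105], "twist": [0, 0, -4], "hand": 20}
    - {"linear": [-255, -2, -105], "twist": [0, 0, -5], "hand": 20}
    - {"linear": [-300, -2, -105], "twist": [0, 0, -6], "hand": 20}

```text
t: 4.82
position: [0.4352, -0.0165, 0.1197]
tool_rot: [-1.867, -2.525, 0.001]
ft_force: [0.3, 0.9, -2.7]
width: 0.0276
```

```bash
python3 plan.py 501.5 -366 120 20.8
```

```text
t 4.83 pos [435.2 -16.5 119.7] jaw 17.0 w 27.6 F [ 0.3  0.9 -2.7] q7 0.4
[501.5, -366.0, 120.0, 20.8] jaw 20.8 lin [-353.6  -39.1   -0.4] tw [-0.1 -0.  -3.8]
```

Emit:
arm_command:
  increments:
    - {"linear": [-45, -5, 0], "twist": [0, 0, -0.5], "hand": 20}
    - {"linear": [-90, -10, 0], "twist": [0, 0, -1], "hand": 20}
    - {"linear": [-135, -15, 0], "twist": [0, 0, -1.5], "hand": 20}
    - {"linear": [-180, -20, 0], "twist": [0, 0, -2], "hand": 20}
    - {"linear": [-225, -25, 0], "twist": [0, 0, -2.5], "hand": 20}
    - {"linear": [-270, -30, 0], "twist": [0, 0, -3], "hand": 20}
    - {"linear": [-310, -35, 0], "twist": [0, 0, -3.5], "hand": 20}
    - {"linear": [-340, -38, 0], "twist": [0, 0, -4], "hand": 20}
    - {"linear": [-353, -39, 0], "twist": [0, 0, -4], "hand": 20}
    - {"linear": [-353.5, -39, 0], "twist": [0, 0, -4], "hand": 20}

```text
t: 6.08
position: [0.5015, -0.3644, 0.1194]
tool_rot: [-1.78, -2.587, 0.0]
ft_force: [0.9, 0.6, -2.5]
width: 0.0276
```

```bash
python3 plan.py 501.5 -366 60 20.8 501.5 -366 20 20.8; python3 - <<'E'
from h import *
im,d=bot.read_camera("side");save(cv2.resize(im[240:400,240:480],(720,480)),"s2.png")
E
```

```text
t 6.08 pos [ 501.5 -364.4  119.4] jaw 21.0 w 27.6 F [ 0.9  0.6 -2.5] q7 1.21
[501.5, -366.0, 60.0, 20.8] jaw 20.8 lin [-1.6 -0.5 59.4] tw [-0.1 -0.1  0.2]
[501.5, -366.0, 20.0, 20.8] jaw 20.8 lin [ 0.  0. 40.] tw [0. 0. 0.]
```

View pics/s2.png

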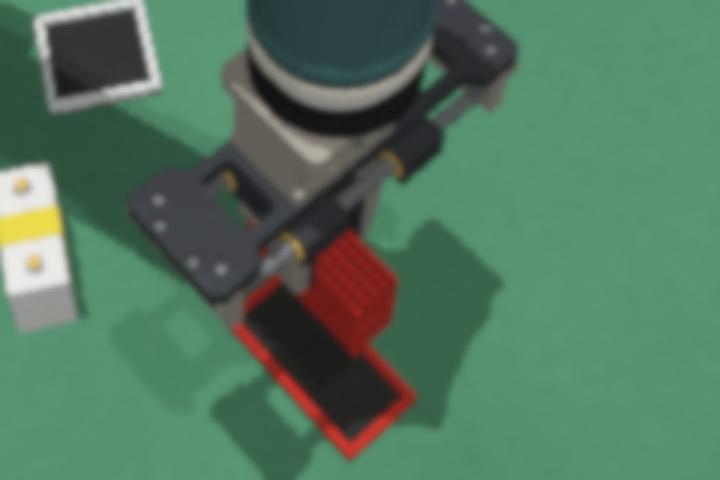

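The att hangs level above the slim nest (crop ~330,300) and is aligned with it. I lower it to the floor and release.

Emit:
arm_command:
  increments:
    - {"linear": [-1, -0.5, 30], "twist": [0, 0, 0], "hand": 20}
    - {"linear": [-1, -0.5, 65], "twist": [0, 0, 0], "hand": 20}
    - {"linear": [-1, -0.5, 85], "twist": [0, 0, 0], "hand": 20}
    - {"linear": [-1, -0.5, 94], "twist": [0, 0, 0], "hand": 20}
    - {"linear": [-1, -0.5, 97], "twist": [0, 0, 0], "hand": 20}
    - {"linear": [-1, -0.5, 99], "twist": [0, 0, 0], "hand": 20}
    - {"linear": [-1, -0.5, 100], "twist": [0, 0, 0], "hand": 20}
    - {"linear": [-1, -0.5, 100], "twist": [0, 0, 0], "hand": 20}

```text
t: 7.12
position: [0.5022, -0.3659, 0.0205]
tool_rot: [1.779, 2.589, 0.0]
ft_force: [-0.3, -0.6, -2.5]
width: 0.0279
```

```bash
python3 plan.py
```

```text
t 7.12 pos [ 502.2 -365.9   20.5] jaw 21.0 w 27.9 F [-0.3 -0.6 -2.5] q7 1.27
```

Fz is still the hanging weight, so it is about 1 mm above the floor. I ease down a little further, open, and rise.

Emit:
arm_command:
  increments:
    - {"linear": [0, 0, 1], "twist": [0, 0, 0], "hand": 20}
    - {"linear": [0, 0, 1.5], "twist": [0, 0, 0], "hand": 20}
    - {"linear": [0, 0, 1.5], "twist": [0, 0, 0], "hand": 20}
    - {"linear": [0, 0, 1], "twist": [0, 0, 0], "hand": 34}
    - {"linear": [0, 0, 1], "twist": [0, 0, 0], "hand": 50}
    - {"linear": [0, 0, 1], "twist": [0, 0, 0], "hand": 60}
    - {"linear": [0, 0, 1], "twist": [0, 0, 0], "hand": 60}
    - {"linear": [0, 0, -20], "twist": [0, 0, 0], "hand": 60}
    - {"linear": [0, 0, -60], "twist": [0, 0, 0], "hand": 60}
    - {"linear": [0, 0, -90], "twist": [0, 0, 0], "hand": 60}

```text
t: 8.38
position: [0.5025, -0.3664, 0.1131]
tool_rot: [1.778, 2.587, 0.0]
ft_force: [0.8, 0.1, 0.9]
width: 0.0597
```

```bash
python3 plan.py 362 -250.5 115 -7 362 -250.5 15 -7
```

```text
t 8.38 pos [ 502.5 -366.4  113.1] jaw 21.0 w 59.7 F [0.8 0.1 0.9] q7 1.22
[362.0, -250.5, 115.0, -7.0] jaw -7.0 lin [158.6 -89.6  -2.4] tw [ 0.1  0.1 28. ]
[362.0, -250.5, 15.0, -7.0] jaw -7.0 lin [  0.   0. 100.] tw [0. 0. 0.]
```

Emit:
arm_command:
  increments:
    - {"linear": [40, -22, -2], "twist": [0, 0, 8], "hand": 66}
    - {"linear": [85, -48, -2], "twist": [0, 0, 16], "hand": 66}
    - {"linear": [130, -73, -2], "twist": [0, 0, 24], "hand": 66}
    - {"linear": [156, -88, -2], "twist": [0, 0, 28], "hand": 66}
    - {"linear": [158.5, -89.5, -2], "twist": [0, 0, 28], "hand": 66}
    - {"linear": [158.5, -89.5, 0], "twist": [0, 0, 28], "hand": 66}
    - {"linear": [158.5, -89.5, 35], "twist": [0, 0, 28], "hand": 66}

```text
t: 9.25
position: [0.3654, -0.2519, 0.0766]
tool_rot: [2.346, 2.079, 0.005]
ft_force: [0.4, 0.3, -0.3]
width: 0.066
```

```bash
python3 plan.py 362 -250.5 15 -7
```

```text
t 9.25 pos [ 365.4 -251.9   76.6] jaw -6.9 w 66.0 F [ 0.4  0.3 -0.3] q7 0.74
[362.0, -250.5, 15.0, -7.0] jaw -7.0 lin [ 1.1 -4.  61.6] tw [0.4 0.1 0.1]
```

Emit:
arm_command:
  increments:
    - {"linear": [0, 0, 0], "twist": [0, 0, 0], "hand": 66}
    - {"linear": [0, 0, 20], "twist": [0, 0, 0], "hand": 66}
    - {"linear": [0, 0, 45], "twist": [0, 0, 0], "hand": 66}
    - {"linear": [0, 0, 58], "twist": [0, 0, 0], "hand": 66}
    - {"linear": [0, 0, 63], "twist": [0, 0, 0], "hand": 66}
    - {"linear": [0, 0, 63], "twist": [0, 0, 0], "hand": 66}

```text
t: 10.0
position: [0.3619, -0.2502, 0.0124]
tool_rot: [2.353, 2.081, 0.0]
ft_force: [-0.7, -0.0, -0.4]
width: 0.0661
```

```bash
python3 plan.py 362 -250.5 15 -7
```

```text
t 10.0 pos [ 361.9 -250.2   12.4] jaw -7.0 w 66.1 F [-0.7 -0.  -0.4] q7 0.87
[362.0, -250.5, 15.0, -7.0] jaw -7.0 lin [-0.3  0.1 -2.6] tw [ 0.  0. -0.]
```

Emit:
arm_command:
  increments:
    - {"linear": [0, 0, -3], "twist": [0, 0, 0], "hand": 66}
    - {"linear": [0, 0, -3], "twist": [0, 0, 0], "hand": 30}
    - {"linear": [0, 0, -3], "twist": [0, 0, 0], "hand": 30}
    - {"linear": [0, 0, -3], "twist": [0, 0, 0], "hand": 30}
    - {"linear": [0, 0, -3], "twist": [0, 0, 0], "hand": 30}
    - {"linear": [0, 0, -3], "twist": [0, 0, 0], "hand": 30}
    - {"linear": [0, 0, -3], "twist": [0, 0, 0], "hand": 30}

```text
t: 10.88
position: [0.362, -0.2499, 0.0152]
tool_rot: [2.352, 2.082, 0.001]
ft_force: [1.6, -0.7, 3.5]
width: 0.036
```

```bash
python3 plan.py 362 -250.5 120 -7 623 115 120 27.5 623 115 20 27.5
```

```text
t 10.88 pos [ 362.  -249.9   15.2] jaw -7.0 w 36.0 F [ 1.6 -0.7  3.5] q7 0.86
[362.0, -250.5, 120.0, -7.0] jaw -7.0 lin [  -0.6    0.2 -104.8] tw [0. 0. 0.]
[623.0, 115.0, 120.0, 27.5] jaw 27.5 lin [394.6 214.5   0. ] tw [  0.    0.  -34.5]
[623.0, 115.0, 20.0, 27.5] jaw 27.5 lin [  0.   0. 100.] tw [0. 0. 0.]
```

Emit:
arm_command:
  increments:
    - {"linear": [0, 0, -20], "twist": [0, 0, 0], "hand": 30}
    - {"linear": [0, 0, -60], "twist": [0, 0, 0], "hand": 30}
    - {"linear": [10, 5, -95], "twist": [0, 0, 0], "hand": 30}
    - {"linear": [35, 19, -105], "twist": [0, 0, -3], "hand": 30}
    - {"linear": [75, 41, -105], "twist": [0, 0, -6], "hand": 30}
    - {"linear": [115, 62.5, -105], "twist": [0, 0, -10], "hand": 30}
    - {"linear": [155, 84, -105], "twist": [0, 0, -14], "hand": 30}
    - {"linear": [195, 106, -105], "twist": [0, 0, -18], "hand": 30}
    - {"linear": [235, 128, -105], "twist": [0, 0, -22], "hand": 30}
    - {"linear": [270, 147, -105], "twist": [0, 0, -26], "hand": 30}

```text
t: 12.12
position: [0.5403, 0.0017, 0.1194]
tool_rot: [-1.82, -2.56, 0.002]
ft_force: [0.0, -0.0, -1.6]
width: 0.0356
```

```bash
python3 plan.py 623 115 120 27.5 623 115 20 27.5
```

```text
t 12.12 pos [540.3   1.7 119.4] jaw 19.2 w 35.6 F [ 0.  -0.  -1.6] q7 0.5
[623.0, 115.0, 120.0, 27.5] jaw 27.5 lin [ 79.8 115.3  -0.8] tw [-0.1 -0.  -8.3]
[623.0, 115.0, 20.0, 27.5] jaw 27.5 lin [  0.   0. 100.] tw [0. 0. 0.]
```

Emit:
arm_command:
  increments:
    - {"linear": [25, 36, 0], "twist": [0, 0, -3], "hand": 30}
    - {"linear": [50, 72, 0], "twist": [0, 0, -6], "hand": 30}
    - {"linear": [70, 101, 0], "twist": [0, 0, -8], "hand": 30}
    - {"linear": [79, 114, 0], "twist": [0, 0, -8.3], "hand": 30}
    - {"linear": [80, 115, 0], "twist": [0, 0, -8.3], "hand": 30}
    - {"linear": [80, 115, 0], "twist": [0, 0, -8.3], "hand": 30}
    - {"linear": [80, 115, 30], "twist": [0, 0, -8.3], "hand": 30}
    - {"linear": [80, 115, 60], "twist": [0, 0, -8.3], "hand": 30}
    - {"linear": [80, 115, 75], "twist": [0, 0, -8.3], "hand": 30}
    - {"linear": [80, 115, 80], "twist": [0, 0, -8.3], "hand": 30}

```text
t: 13.38
position: [0.6226, 0.1123, 0.0396]
tool_rot: [-1.636, -2.682, 0.002]
ft_force: [0.4, 0.1, -1.4]
width: 0.0356
```

```bash
python3 plan.py 623 115 19.2 27.5; python3 - <<'E'
from h import *
im,d=bot.read_camera("side");save(cv2.resize(im[80:240,200:440],(720,480)),"s3.png")
E
```

```text
t 13.38 pos [622.6 112.3  39.6] jaw 27.2 w 35.6 F [ 0.4  0.1 -1.4] q7 0.51
[623.0, 115.0, 19.2, 27.5] jaw 27.5 lin [ 2.2  1.6 20.4] tw [-0.1  0.  -0.3]
```

View pics/s3.png

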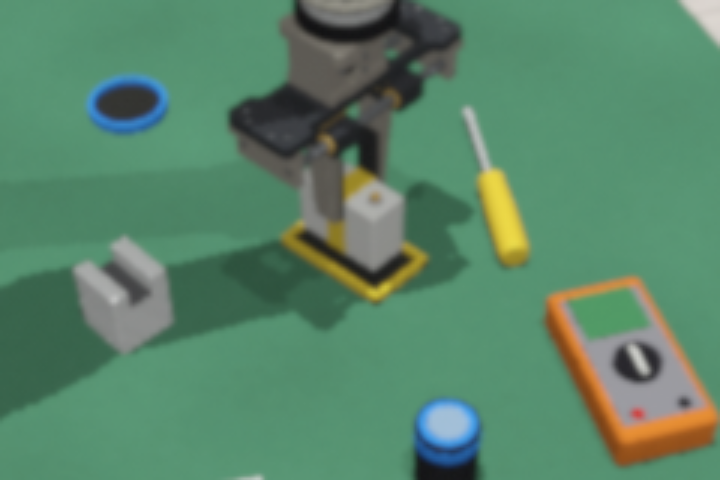

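The amp (360,220) hangs square over the yellow nest and clear of the screwdriver. I lower it to the floor and open.

Emit:
arm_command:
  increments:
    - {"linear": [2, 1.5, 6], "twist": [0, 0, 0], "hand": 30}
    - {"linear": [2, 1.5, 13], "twist": [0, 0, 0], "hand": 30}
    - {"linear": [2, 1.5, 17], "twist": [0, 0, 0], "hand": 30}
    - {"linear": [2, 1.5, 19.5], "twist": [0, 0, 0], "hand": 30}
    - {"linear": [2, 1.5, 21], "twist": [0, 0, 0], "hand": 30}
    - {"linear": [2, 1.5, 21], "twist": [0, 0, 0], "hand": 30}

```text
t: 14.18
position: [0.6236, 0.1158, 0.0193]
tool_rot: [1.634, 2.683, 0.0]
ft_force: [0.0, -1.2, -0.5]
width: 0.0355
```

```bash
python3 plan.py 623 115 19.2 27.5
```

```text
t 14.18 pos [623.6 115.8  19.3] jaw 27.3 w 35.5 F [ 0.  -1.2 -0.5] q7 0.51
[623.0, 115.0, 19.2, 27.5] jaw 27.5 lin [-0.4 -0.9  0.1] tw [ 0.   0.  -0.2]
```

Emit:
arm_command:
  increments:
    - {"linear": [0, 0, 0.7], "twist": [0, 0, 0], "hand": 30}
    - {"linear": [0, 0, 0.7], "twist": [0, 0, 0], "hand": 30}
    - {"linear": [0, 0, 0.5], "twist": [0, 0, 0], "hand": 42}
    - {"linear": [0, 0, 0.5], "twist": [0, 0, 0], "hand": 56}
    - {"linear": [0, 0, 0.5], "twist": [0, 0, 0], "hand": 66}
    - {"linear": [0, 0, 0.5], "twist": [0, 0, 0], "hand": 66}
    - {"linear": [0, 0, -20], "twist": [0, 0, 0], "hand": 66}
    - {"linear": [0, 0, -60], "twist": [0, 0, 0], "hand": 66}
    - {"linear": [0, 0, -95], "twist": [0, 0, 0], "hand": 66}
    - {"linear": [0, 0, -95], "twist": [0, 0, 0], "hand": 78}

```text
t: 15.42
position: [0.6261, 0.1161, 0.1186]
tool_rot: [1.632, 2.679, 0.009]
ft_force: [-0.5, -0.4, 0.0]
width: 0.0741
```

```bash
python3 plan.py 432 105.5 115 23.7 432 105.5 15 23.7
```

```text
t 15.43 pos [626.1 116.1 118.6] jaw 27.3 w 74.1 F [-0.5 -0.4  0. ] q7 0.47
[432.0, 105.5, 115.0, 23.7] jaw 23.7 lin [  79.6 -177.4    2.2] tw [0.4 0.1 3.6]
[432.0, 105.5, 15.0, 23.7] jaw 23.7 lin [  0.   0. 100.] tw [0. 0. 0.]
```

Emit:
arm_command:
  increments:
    - {"linear": [16, -36, 0], "twist": [0, 0, 1], "hand": 80}
    - {"linear": [36, -80, 0], "twist": [0, 0, 2], "hand": 80}
    - {"linear": [56, -125, 0], "twist": [0, 0, 3], "hand": 80}
    - {"linear": [73, -162, 0], "twist": [0, 0, 3.5], "hand": 80}
    - {"linear": [78.5, -175, 0], "twist": [0, 0, 3.5], "hand": 80}
    - {"linear": [78.5, -175, 0], "twist": [0, 0, 3.5], "hand": 80}
    - {"linear": [78.5, -175, 10], "twist": [0, 0, 3.5], "hand": 80}
    - {"linear": [78.5, -175, 30], "twist": [0, 0, 3.5], "hand": 80}
    - {"linear": [78.5, -175, 30], "twist": [0, 0, 3.5], "hand": 80}

```text
t: 16.55
position: [0.4318, 0.1045, 0.0826]
tool_rot: [-1.716, -2.631, 0.005]
ft_force: [0.4, -0.2, 0.5]
width: 0.0799
```

```bash
python3 plan.py 432 105.5 15 23.7
```

```text
t 16.55 pos [431.8 104.5  82.6] jaw 23.8 w 79.9 F [ 0.4 -0.2  0.5] q7 0.31
[432.0, 105.5, 15.0, 23.7] jaw 23.7 lin [ 0.9  0.8 67.6] tw [-0.2  0.1  0.1]
```

Emit:
arm_command:
  increments:
    - {"linear": [0.5, 0.5, 25], "twist": [0, 0, 0], "hand": 80}
    - {"linear": [0.5, 0.5, 50], "twist": [0, 0, 0], "hand": 80}
    - {"linear": [0.5, 0.5, 63], "twist": [0, 0, 0], "hand": 80}
    - {"linear": [0.5, 0.5, 67], "twist": [0, 0, 0], "hand": 80}
    - {"linear": [0.5, 0.5, 67], "twist": [0, 0, 0], "hand": 80}
    - {"linear": [0.5, 0.5, 67], "twist": [0, 0, 0], "hand": 44}
    - {"linear": [0.5, 0.5, 67], "twist": [0, 0, 0], "hand": 44}
    - {"linear": [0.5, 0.5, 67], "twist": [0, 0, 0], "hand": 44}
    - {"linear": [0.5, 0.5, 67], "twist": [0, 0, 0], "hand": 44}
    - {"linear": [0.5, 0.5, 67], "twist": [0, 0, 0], "hand": 44}

```text
t: 17.8
position: [0.4329, 0.1062, 0.0175]
tool_rot: [1.715, 2.631, 0.002]
ft_force: [0.4, -0.0, 3.3]
width: 0.0498
```

```bash
python3 plan.py 432 105.5 120 23.7 440 -114 120 -7.2 440 -114 20 -7.2
```

```text
t 17.8 pos [432.9 106.2  17.5] jaw 23.8 w 49.8 F [ 0.4 -0.   3.3] q7 0.4
[432.0, 105.5, 120.0, 23.7] jaw 23.7 lin [  -0.3   -1.  -102.5] tw [0.1 0.  0.1]
[440.0, -114.0, 120.0, -7.2] jaw -7.2 lin [-204.2  -80.9    0. ] tw [ 0.   0.  30.9]
[440.0, -114.0, 20.0, -7.2] jaw -7.2 lin [  0.   0. 100.] tw [0. 0. 0.]
```

Emit:
arm_command:
  increments:
    - {"linear": [0, 0, -20], "twist": [0, 0, 0], "hand": 44}
    - {"linear": [0, 0, -55], "twist": [0, 0, 0], "hand": 44}
    - {"linear": [-8, -3, -72], "twist": [0, 0, 2], "hand": 44}
    - {"linear": [-35, -14, -75], "twist": [0, 0, 7], "hand": 44}
    - {"linear": [-75, -30, -75], "twist": [0, 0, 13], "hand": 44}
    - {"linear": [-115, -46, -75], "twist": [0, 0, 19], "hand": 44}
    - {"linear": [-155, -62, -75], "twist": [0, 0, 25], "hand": 44}
    - {"linear": [-188, -75, -75], "twist": [0, 0, 30], "hand": 44}
    - {"linear": [-203, -81, -75], "twist": [0, 0, 31], "hand": 44}
    - {"linear": [-204.5, -82, -75], "twist": [0, 0, 31], "hand": 44}

```text
t: 19.05
position: [0.4386, -0.1152, 0.0914]
tool_rot: [-2.358, -2.074, 0.002]
ft_force: [0.3, 0.8, -3.7]
width: 0.0494
```

Emit:
arm_command:
  increments:
    - {"linear": [0, 0, 0], "twist": [0, 0, 0], "hand": 44}
    - {"linear": [0, 0, 20], "twist": [0, 0, 0], "hand": 44}
    - {"linear": [0, 0, 45], "twist": [0, 0, 0], "hand": 44}
    - {"linear": [0, 0, 56], "twist": [0, 0, 0], "hand": 44}
    - {"linear": [0, 0, 60], "twist": [0, 0, 0], "hand": 44}
    - {"linear": [0, 0, 60], "twist": [0, 0, 0], "hand": 44}

```text
t: 19.8
position: [0.44, -0.1141, 0.0323]
tool_rot: [2.356, 2.078, 0.001]
ft_force: [-0.3, -0.9, -4.9]
width: 0.0498
```

```bash
python3 plan.py 440 -114 21.5 -7.2; python3 - <<'E'
from h import *
im,d=bot.read_camera("side");save(cv2.resize(im[160:360,160:400],(720,600)),"s4.png")
E
```

```text
t 19.8 pos [ 440.  -114.1   32.3] jaw -7.2 w 49.8 F [-0.3 -0.9 -4.9] q7 0.47
[440.0, -114.0, 21.5, -7.2] jaw -7.2 lin [ 0.1 -0.1 10.8] tw [ 0. -0.  0.]
```

View pics/s4.png

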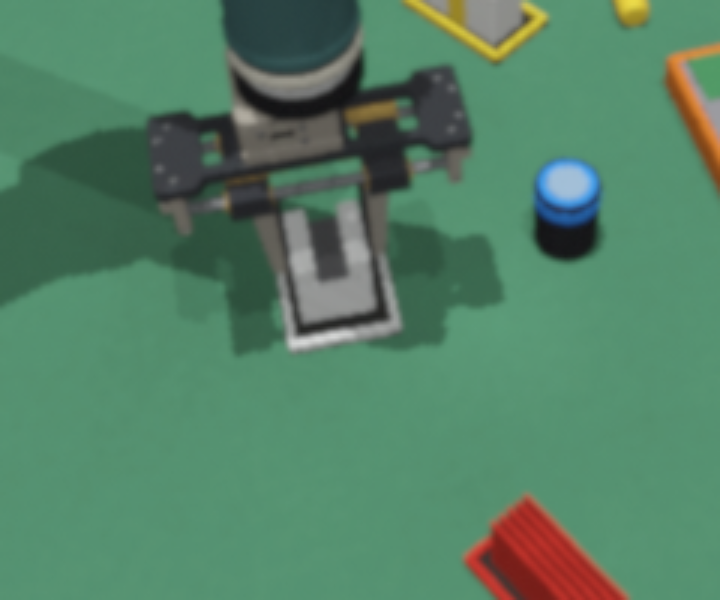

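The block (330,270) is squared over the aluminium nest. I lower it the remaining 11 mm gently.

Emit:
arm_command:
  increments:
    - {"linear": [0, 0, 4], "twist": [0, 0, 0], "hand": 44}
    - {"linear": [0, 0, 7], "twist": [0, 0, 0], "hand": 44}
    - {"linear": [0, 0, 9], "twist": [0, 0, 0], "hand": 44}
    - {"linear": [0, 0, 10.5], "twist": [0, 0, 0], "hand": 44}
    - {"linear": [0, 0, 11], "twist": [0, 0, 0], "hand": 44}
    - {"linear": [0, 0, 11], "twist": [0, 0, 0], "hand": 44}

```text
t: 20.6
position: [0.4397, -0.1143, 0.0215]
tool_rot: [-2.356, -2.077, -0.001]
ft_force: [-1.5, 0.1, 4.1]
width: 0.0501
```

```bash
python3 plan.py 440 -114 21.5 -7.2
```

```text
t 20.6 pos [ 439.7 -114.3   21.5] jaw -7.2 w 50.1 F [-1.5  0.1  4.1] q7 0.49
[440.0, -114.0, 21.5, -7.2] jaw -7.2 lin [ 0.3  0.3 -0. ] tw [-0. -0. -0.]
```

Emit:
arm_command:
  increments:
    - {"linear": [0, 0, 0], "twist": [0, 0, 0], "hand": 56}
    - {"linear": [0, 0, 0], "twist": [0, 0, 0], "hand": 68}
    - {"linear": [0, 0, 0], "twist": [0, 0, 0], "hand": 78}
    - {"linear": [0, 0, 0], "twist": [0, 0, 0], "hand": 78}
    - {"linear": [0, 0, -20], "twist": [0, 0, 0], "hand": 78}
    - {"linear": [0, 0, -60], "twist": [0, 0, 0], "hand": 78}
    - {"linear": [0, 0, -95], "twist": [0, 0, 0], "hand": 78}
    - {"linear": [0, 0, -95], "twist": [0, 0, 0], "hand": 78}

```text
t: 21.6
position: [0.4416, -0.1144, 0.118]
tool_rot: [2.354, 2.076, 0.007]
ft_force: [1.3, 0.1, -0.3]
width: 0.0776
```

```bash
python3 plan.py 607.7 -121.2 115 -7.2
```

```text
t 21.6 pos [ 441.6 -114.4  118. ] jaw -7.2 w 77.6 F [ 1.3  0.1 -0.3] q7 0.32
[607.7, -121.2, 115.0, -7.2] jaw -7.2 lin [ 14.  165.6   3.9] tw [ 0.3 -0.1  0. ]
```

Emit:
arm_command:
  increments:
    - {"linear": [3, 35, 0], "twist": [0, 0, 0], "hand": 76}
    - {"linear": [7, 80, 0], "twist": [0, 0, 0], "hand": 76}
    - {"linear": [10, 125, 0], "twist": [0, 0, 0], "hand": 76}
    - {"linear": [13, 157, 0], "twist": [0, 0, 0], "hand": 76}
    - {"linear": [14, 167, 0], "twist": [0, 0, 0], "hand": 76}
    - {"linear": [14, 167, 0], "twist": [0, 0, 0], "hand": 76}
    - {"linear": [14, 167, 10], "twist": [0, 0, 0], "hand": 76}
    - {"linear": [14, 167, 30], "twist": [0, 0, 0], "hand": 76}
    - {"linear": [14, 167, 30], "twist": [0, 0, 0], "hand": 76}

```text
t: 22.72
position: [0.6051, -0.1207, 0.0839]
tool_rot: [-2.354, -2.075, 0.004]
ft_force: [-0.5, 0.6, 0.4]
width: 0.0757
```

```bash
python3 plan.py 607.7 -121.2 16 -7.2
```

```text
t 22.73 pos [ 605.1 -120.7   83.9] jaw -7.2 w 75.7 F [-0.5  0.6  0.4] q7 0.38
[607.7, -121.2, 16.0, -7.2] jaw -7.2 lin [-0.2  3.  67.9] tw [-0.2 -0.  -0. ]
```

Emit:
arm_command:
  increments:
    - {"linear": [0, 1.5, 25], "twist": [0, 0, 0], "hand": 76}
    - {"linear": [0, 1.5, 50], "twist": [0, 0, 0], "hand": 76}
    - {"linear": [0, 1.5, 63], "twist": [0, 0, 0], "hand": 76}
    - {"linear": [0, 1.5, 67], "twist": [0, 0, 0], "hand": 76}
    - {"linear": [0, 1.5, 67], "twist": [0, 0, 0], "hand": 76}
    - {"linear": [0, 1.5, 67], "twist": [0, 0, 0], "hand": 40}
    - {"linear": [0, 1.5, 67], "twist": [0, 0, 0], "hand": 40}
    - {"linear": [0, 1.5, 67], "twist": [0, 0, 0], "hand": 40}
    - {"linear": [0, 1.5, 67], "twist": [0, 0, 0], "hand": 40}
    - {"linear": [0, 1.5, 67], "twist": [0, 0, 0], "hand": 40}

```text
t: 23.98
position: [0.6089, -0.1215, 0.0194]
tool_rot: [2.356, 2.078, 0.001]
ft_force: [0.3, -0.3, 2.2]
width: 0.0452
```

```bash
python3 plan.py 607.7 -121.2 115 -7.2 494 366 115 22 494 366 22 22
```

```text
t 23.98 pos [ 608.9 -121.5   19.4] jaw -7.2 w 45.2 F [ 0.3 -0.3  2.2] q7 0.43
[607.7, -121.2, 115.0, -7.2] jaw -7.2 lin [  0.1  -1.2 -95.6] tw [ 0. -0.  0.]
[494.0, 366.0, 115.0, 22.0] jaw 22.0 lin [ 469.1 -173.9    0. ] tw [  0.    0.  -29.2]
[494.0, 366.0, 22.0, 22.0] jaw 22.0 lin [ 0.  0. 93.] tw [0. 0. 0.]
```

Emit:
arm_command:
  increments:
    - {"linear": [0, 0, -20], "twist": [0, 0, 0], "hand": 40}
    - {"linear": [0, 0, -60], "twist": [0, 0, 0], "hand": 40}
    - {"linear": [8, -3, -90], "twist": [0, 0, 0], "hand": 40}
    - {"linear": [33, -12, -98], "twist": [0, 0, -3], "hand": 40}
    - {"linear": [73, -27, -98], "twist": [0, 0, -6], "hand": 40}
    - {"linear": [115, -43, -98], "twist": [0, 0, -9], "hand": 40}
    - {"linear": [157, -58, -98], "twist": [0, 0, -12], "hand": 40}
    - {"linear": [200, -74, -98], "twist": [0, 0, -15], "hand": 40}
    - {"linear": [243, -90, -98], "twist": [0, 0, -18], "hand": 40}
    - {"linear": [285, -106, -98], "twist": [0, 0, -21], "hand": 40}

```text
t: 25.22
position: [0.5388, 0.1759, 0.1182]
tool_rot: [1.936, 2.473, 0.001]
ft_force: [0.4, 0.7, -2.8]
width: 0.0452
```

```bash
python3 plan.py 494 366 115 22
```

```text
t 25.23 pos [538.8 175.9 118.2] jaw 13.9 w 45.2 F [ 0.4  0.7 -2.8] q7 0.13
[494.0, 366.0, 115.0, 22.0] jaw 22.0 lin [195.3   2.2   3.2] tw [ 0.  -0.  -8.1]
```

Emit:
arm_command:
  increments:
    - {"linear": [43, 0.5, 0], "twist": [0, 0, -2], "hand": 40}
    - {"linear": [85, 1, 0], "twist": [0, 0, -4], "hand": 40}
    - {"linear": [127, 1.5, 0], "twist": [0, 0, -6], "hand": 40}
    - {"linear": [165, 2, 0], "twist": [0, 0, -8], "hand": 40}
    - {"linear": [188, 2, 0], "twist": [0, 0, -8], "hand": 40}
    - {"linear": [195, 2, 0], "twist": [0, 0, -8], "hand": 40}
    - {"linear": [195, 2, 0], "twist": [0, 0, -8], "hand": 40}
    - {"linear": [195, 2, 30], "twist": [0, 0, -8], "hand": 40}
    - {"linear": [195, 2, 65], "twist": [0, 0, -8], "hand": 40}
    - {"linear": [195, 2, 80], "twist": [0, 0, -8], "hand": 40}

```text
t: 26.48
position: [0.4945, 0.3617, 0.0355]
tool_rot: [1.765, 2.599, -0.005]
ft_force: [0.8, -0.2, -2.1]
width: 0.0447
```

```bash
python3 plan.py 494 365.5 23.4 22; python3 - <<'E'
from h import *
im,d=bot.read_camera("side");save(cv2.resize(im[50:200,150:350],(800,600)),"s5.png")
E
```

```text
t 26.48 pos [494.5 361.7  35.5] jaw 21.6 w 44.7 F [ 0.8 -0.2 -2.1] q7 -0.02
[494.0, 365.5, 23.4, 22.0] jaw 22.0 lin [ 3.7  1.  12.1] tw [-0.2  0.1 -0.4]
```

View pics/s5.png

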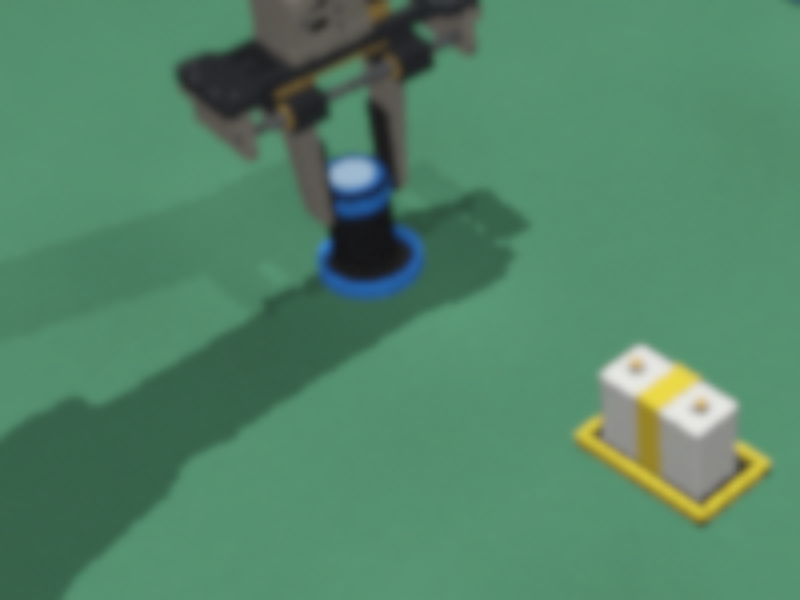

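The lens (360,220) is above the blue nest (370,260). The amp stands in its nest (670,440). I finish lowering the lens.

Emit:
arm_command:
  increments:
    - {"linear": [1.5, 0.5, 0], "twist": [0, 0, 0], "hand": 40}
    - {"linear": [1.5, 0.5, 4], "twist": [0, 0, 0], "hand": 40}
    - {"linear": [1.5, 0.5, 8], "twist": [0, 0, 0], "hand": 40}
    - {"linear": [1.5, 0.5, 10], "twist": [0, 0, 0], "hand": 40}
    - {"linear": [1.5, 0.5, 12], "twist": [0, 0, 0], "hand": 40}
    - {"linear": [1.5, 0.5, 12.5], "twist": [0, 0, 0], "hand": 40}
    - {"linear": [1.5, 0.5, 12.5], "twist": [0, 0, 0], "hand": 40}

```text
t: 27.4
position: [0.4945, 0.366, 0.0246]
tool_rot: [1.761, 2.602, 0.0]
ft_force: [0.9, 0.2, -1.4]
width: 0.0453
```

```bash
python3 plan.py 494 365.5 23.4 22
```

```text
t 27.4 pos [494.5 366.   24.6] jaw 21.8 w 45.3 F [ 0.9  0.2 -1.4] q7 -0.02
[494.0, 365.5, 23.4, 22.0] jaw 22.0 lin [-0.3 -0.7  1.2] tw [ 0.   0.  -0.2]
```

Emit:
arm_command:
  increments:
    - {"linear": [0, 0, 1], "twist": [0, 0, 0], "hand": 40}
    - {"linear": [0, 0, 1.5], "twist": [0, 0, 0], "hand": 40}
    - {"linear": [0, 0, 1.5], "twist": [0, 0, 0], "hand": 40}
    - {"linear": [0, 0, 1.5], "twist": [0, 0, 0], "hand": 52}
    - {"linear": [0, 0, 1.5], "twist": [0, 0, 0], "hand": 64}
    - {"linear": [0, 0, 1.5], "twist": [0, 0, 0], "hand": 76}
    - {"linear": [0, 0, 1.5], "twist": [0, 0, 0], "hand": 76}
    - {"linear": [0, 0, -20], "twist": [0, 0, 0], "hand": 76}
    - {"linear": [0, 0, -60], "twist": [0, 0, 0], "hand": 76}
    - {"linear": [0, 0, -95], "twist": [0, 0, 0], "hand": 76}

```text
t: 28.65
position: [0.4951, 0.3661, 0.1224]
tool_rot: [1.761, 2.601, 0.003]
ft_force: [0.9, 0.3, 1.0]
width: 0.076
```

Emit:
arm_command:
  increments:
    - {"linear": [40, 0, -30], "twist": [0, 0, 0], "hand": 76}
    - {"linear": [80, 0, -60], "twist": [0, 0, 0], "hand": 76}
    - {"linear": [120, -20, -80], "twist": [0, 0, 0], "hand": 76}
    - {"linear": [160, -50, -80], "twist": [0, 0, 0], "hand": 76}
    - {"linear": [180, -80, -80], "twist": [0, 0, 0], "hand": 76}
    - {"linear": [180, -100, -80], "twist": [0, 0, 0], "hand": 76}
    - {"linear": [180, -100, -80], "twist": [0, 0, 0], "hand": 76}

```text
t: 29.52
position: [0.3337, 0.4963, 0.2011]
tool_rot: [-1.758, -2.602, -0.002]
ft_force: [0.1, -0.6, -0.7]
width: 0.0761
```

```bash
python3 plan.py; python3 - <<'E'
from h import *
T=dict(lens=(494.2,365.5),amp=(623.2,115),vblock=(440,-114),att=(502,-366))
for n in("top","side"):
    im,d=bot.read_camera(n);save(im,"end_"+n+".png");c=cloud(n,d)
    for k,t in T.items():
        w=np.hypot(c[...,0]*1e3-t[0],c[...,1]*1e3-t[1])<70
        p=c[w&(c[...,2]>.03)&(c[...,2]<.085)]
        zt=np.percentile(p[:,2],85);q=p[p[:,2]>zt-.012]
        A=np.c_[q[:,:2],np.ones(len(q))];
        r=cv2.minAreaRect((q[:,:2]*1000).astype(np.float32));print(n,k,zt.round(4),np.round(r[0]+r[1]+(r[2],),1),"off",np.round(np.array(r[0])-t,1))
E
```

```text
t 29.52 pos [333.7 496.3 201.1] jaw 21.9 w 76.1 F [ 0.1 -0.6 -0.7] q7 -0.48
top lens 0.0698 [491.6 365.6  45.1  43.4  28.1] off [-2.6  0.1]
top amp 0.0636 [622.5 113.7  38.   79.8  27.3] off [-0.7 -1.3]
top vblock 0.066 [ 438.1 -114.9   49.5   50.    82.7] off [-1.9 -0.9]
top att 0.0596 [ 500.6 -365.6   28.2   87.3   20.6] off [-1.4  0.4]
side lens 0.0691 [491.8 366.   50.1  45.7  88.6] off [-2.4  0.5]
side amp 0.0625 [622.9 114.6  40.6  81.8  24.4] off [-0.3 -0.4]
side vblock 0.0656 [ 438.6 -113.9   51.2   50.    82.8] off [-1.4  0.1]
side att 0.0589 [ 502.1 -364.4   29.5   84.2   21.1] off [0.1 1.6]
```

View pics/end_side.png

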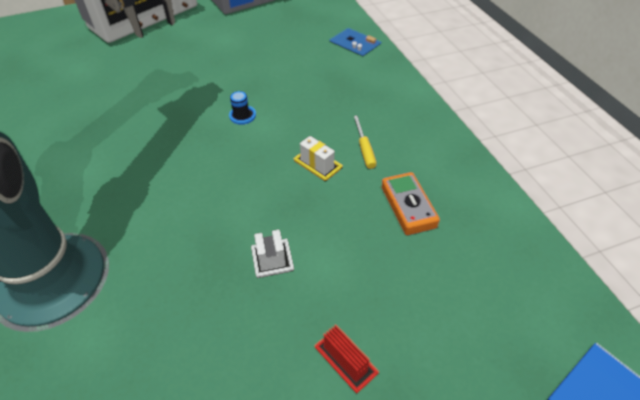

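The picture shows all four modules standing in their own nests: lens (240,108), amp (318,157), block (272,252) and att (347,355). The screwdriver and meter are where they started. Offsets are under 3 mm, tops rose 3–4 mm (about the nest floor height), and the arm is clear.

```bash
python3 -c "
from plant import bot
print(bot.sign_off())"
```

```text
the job is handed in; nothing more can be done
None
```

All four modules are in their matching nests and the job is handed in. The robot clock read about 29.6 s of the 109 s allowed, and sign-off reports no verdict.

- **Centring:** in the last check with both cameras, every module was within about 3 mm of its nest's centre. The lens was the furthest off, at 2.6 mm.
- **Squareness:** the block, amplifier and attenuator lined up with their nests to about 1°. The one disagreement was the amplifier, where the side camera read about 3° off and the top camera 0.3°. Both are well inside the 14° limit.
- **Height:** the tops rose by 3 to 4 mm, which matches standing on the 4 mm nest floors. I did not measure tilt, but all four looked upright in the final picture.
- **Setting down:** each module was lowered in small steps and released at the floor. Only the block showed a clear contact force before release. The attenuator, amplifier and lens were lowered a further 0.7 to 1.5 mm to the expected floor height and then opened, without a second force reading.
- **Bystanders:** the screwdriver and multimeter look unmoved in the final picture; I did not measure their positions again. The arm ended clear of everything.

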